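# Set the stock tags of a tip-box tray

### The arm

A 6-joint arm with a two-finger parallel gripper is mounted at the origin on a cart in front of the work surface, level with it; the furniture and walls round the work are solid. World frame = base frame: x ahead of the robot, y to its left, z up, the work surface at z = 0. Lengths are in m, angles in rad, forces in N, time in s.
With the tool pointing down it reaches from about 0.375 to 0.9 m from the base axis. Payload 3.1 kg.
Tool frame: the origin (TCP) lies at the very end of the fingers, on their centre line; the grasp point (between the pads) lies 19 mm behind it; x points along the fingers, z is the direction in which the jaws open and shut, and the axes are right-handed (so a half turn about x gives the same grasp; the last joint's range is limited). The gripper opens to 87 mm and grips with 3 to 60 N. Pads are 19 mm wide; open, the fingers measure 117 mm over their backs; the gripper's body (75 mm by 190 mm) begins 51 mm behind the grasp point.
Start: joints at [-0.178, 0.527, 1.433, -0, 1.181, -0.178], TCP at [0.625, 0, 0.197] pointing down, gripper open.
Joint ranges: [-3.08, 3.08], [-0.75, 2.2], [0.22, 2.44], [-1.43, 4.57], [0, 2.65], [-2.85, 2.85]. Speed limits (rad/s): [2.79, 2.79, 3.14, 3.14, 3.14, 3.14].

### API

Orientations are given as a unit quaternion [x, y, z, w].
In Python, from rig import get_obs, vision, hand_in gives the robot as it stands. The module is installed in compiled form; this text tells all that it offers.
- The arm moves only by the tool step_arm, never from a script. Its arguments are lists of equal length, an entry for each row: "slide": the shift along the world's x, y, z scaled (see below), a list of three; "turn": the turn, a rotation vector about the world's x, y, z scaled (see below), a list of three. In form: {"slide": [[dx, dy, dz], ...], "turn": [[wx, wy, wz], ...]}. A call has 1 to 12 rows; each row is the pose to reach, as a shift and turn from the pose commanded when the call began, turning the shorter way round; what a row does not reach only later rows make up. The controller multiplies each number of a shift by 0.1 m and each number of a turn by 2 pi rad. A row lasts 1/10 s, in which the tool goes at most 50 mm and 8.59 degrees, less where a joint would pass 70% of its speed; a pose out of reach is approached as far as the arm can. A call with a number of a shift or a turn outside -1 to 1 is refused whole. A call with a gripper value outside its range is refused whole. "jaw" is the opening, from 0 (shut) to 1 (fully open), set as the call begins (left out, the last holds). The fingers move at their own pace and stop on an object; "newtons" is the grip in N (left out, the last holds). Time passes only in rows, so rows that repeat a pose let the fingers close. It gives the time, the measured TCP pose, the force and the opening at its end, in the units of the state.
- get_obs(): the state, without advancing time (a new reading comes with each control period).
- vision.camera(name): name is "scene" or "side" or "wrist"; returns a dict with "image" (400x640x3 uint8, red, green, blue), "depth" (400x640 float32, m along the optical axis (not along the pixel's ray), 0 where there is no reading), "mtx" (3x3 intrinsics, pixels), "dist" ([k1, k2, p1, p2, k3] as OpenCV has them; the pictures are not rectified), "T" (4x4, takes a point from camera to world coordinates). Camera axes: x right, y down, z forward; pixel columns grow to the right and rows downward; lengths in m; the calibration is good to about 2 mm. A picture is of the moment at which its call begins.
- hand_in(): hands the job in, once; it reports no verdict.
Trained networks look in a picture, given as the dict that the camera call returned (one of the last four; its "shot" number tells which), for a name from the list of things; names that differ only in an ending like _2 or _b are one class to them, and where a whole thing is asked for, a point or a joint stands for the part that bears it (a point fixed in the world has none). Each returns a list of dicts, best first, with "p" (0 to 1); they miss things now and then, are a little off and sometimes report something else, mostly with a low value. They report only what shows in the picture. A call takes as long as a camera call. They do not tell look-alikes from the thing itself.
- vision.silhouettes(picture, thing): "mask" (400x640 bool, what is visible of it) and "centre" ([column, row] in pixels, amid what is visible of it).
- vision.spot_point(picture, thing): "centre" ([column, row] in pixels: a listed point, or the origin of a listed thing).
The state is a dict: "time": time; "q": joint angles; "joint_velocities": joint speeds; "joint_torque": joint torques, N m; "position": TCP position; "tool_rot": TCP orientation; "ft_force": force on the tool from outside, world axes, zero at the start; "moment": the same for the moment, N m; "grip_width": finger opening in m.
Only numpy, scipy, OpenCV 4.12 (cv2) and the standard library are available. Lean on these libraries where they do the work, as an engineer would, in place of code of your own. Each camera call takes 0.05 s, during which the arm holds its last target.

### The job

Set the stock tags on the divided tray: every bay that holds a box must show the disc face of its tag to the robot, and every bay without a box (a loose cap does not count) must show the bar face. Push each wrong tag round on its hinge with a closed fingertip until it lies right over on its other side; tags that are right already stay as they are at the end. Do not pinch the tags or force them against their stops, leave the boxes and caps where they are, and finish clear of everything.

Things in the scene. Friction and masses are not known exactly. Their poses are not given: they have to be found in the camera images.
- tray: Grey divided tray, fixed, 446 mm long (its y), 175 mm deep (its x). Origin on the worktop under the middle of the line of tag posts along its front; x away from the robot, y to the left along the tag line. Front rail 12 mm high. Behind it four bays side by side, 110 mm pitch, walls 26 mm high; bay centres lie 87 mm behind the posts.
- tag_a_post (a point): Point on the upright hinge axis of one tag, 80 mm above the worktop. The fixed pin, 12 mm thick at the leaf, its top 108 mm above the worktop, carries a stiff white leaf: 48 mm long from the axis, 55 to 105 mm above the worktop, 4 mm thick. One tag stands in front of each bay; which tag stands before which bay varies.
- tag_a_bay (a point): Centre of the bay that this tag stands in front of, near the bay floor.
- tag_a_leaf (a joint): Angle of this tag's leaf. 0: at its left stop, pointing along the tray's +y, black bar (30 x 8 mm) facing the robot. It swings on the robot's side (at 1.57 it points along the tray's -x) to 3.14: at its right stop, pointing along the tray's -y, black disc (28 mm) facing the robot. It stays where it is left (friction, about 0.7 N at 35 mm from the axis).
- tag_b_post (a point): Point on the upright hinge axis of one tag, 80 mm above the worktop. The fixed pin, 12 mm thick at the leaf, its top 108 mm above the worktop, carries a stiff white leaf: 48 mm long from the axis, 55 to 105 mm above the worktop, 4 mm thick. One tag stands in front of each bay; which tag stands before which bay varies.
- tag_b_bay (a point): Centre of the bay that this tag stands in front of, near the bay floor.
- tag_b_leaf (a joint): Angle of this tag's leaf. 0: at its left stop, pointing along the tray's +y, black bar (30 x 8 mm) facing the robot. It swings on the robot's side (at 1.57 it points along the tray's -x) to 3.14: at its right stop, pointing along the tray's -y, black disc (28 mm) facing the robot. It stays where it is left (friction, about 0.7 N at 35 mm from the axis).
- tag_c_post (a point): Point on the upright hinge axis of one tag, 80 mm above the worktop. The fixed pin, 12 mm thick at the leaf, its top 108 mm above the worktop, carries a stiff white leaf: 48 mm long from the axis, 55 to 105 mm above the worktop, 4 mm thick. One tag stands in front of each bay; which tag stands before which bay varies.
- tag_c_bay (a point): Centre of the bay that this tag stands in front of, near the bay floor.
- tag_c_leaf (a joint): Angle of this tag's leaf. 0: at its left stop, pointing along the tray's +y, black bar (30 x 8 mm) facing the robot. It swings on the robot's side (at 1.57 it points along the tray's -x) to 3.14: at its right stop, pointing along the tray's -y, black disc (28 mm) facing the robot. It stays where it is left (friction, about 0.7 N at 35 mm from the axis).
- tag_d_post (a point): Point on the upright hinge axis of one tag, 80 mm above the worktop. The fixed pin, 12 mm thick at the leaf, its top 108 mm above the worktop, carries a stiff white leaf: 48 mm long from the axis, 55 to 105 mm above the worktop, 4 mm thick. One tag stands in front of each bay; which tag stands before which bay varies.
- tag_d_bay (a point): Centre of the bay that this tag stands in front of, near the bay floor.
- tag_d_leaf (a joint): Angle of this tag's leaf. 0: at its left stop, pointing along the tray's +y, black bar (30 x 8 mm) facing the robot. It swings on the robot's side (at 1.57 it points along the tray's -x) to 3.14: at its right stop, pointing along the tray's -y, black disc (28 mm) facing the robot. It stays where it is left (friction, about 0.7 N at 35 mm from the axis).
- box_white: Closed white sample box, 96 x 73 x 45 mm, loose, standing in one of the bays. Origin at the centre of its underside.
- box_clear: Closed tip box with a clear lid on a violet base, 96 x 73 x 49 mm, loose, standing in one of the bays. Origin at the centre of its underside.
- loose_cap_1: Loose screw cap, 46 mm across, 16 mm high, lying alone in a bay that has no box. Origin at the centre of its underside.
- loose_cap_2: Loose screw cap, 46 mm across, 16 mm high, lying alone in a bay that has no box. Origin at the centre of its underside.
There are look-alikes about, which are no part of the job. Leave any turquoise look-alike of the box_clear alone.

How it is judged:
At the end, for the whole second after the job is handed in: Each tag in front of a bay with a box is within 0.35 rad of its right stop (disc face to the robot), each other tag within 0.35 rad of its left stop (bar face), all leaves at rest, and the boxes and caps are within 15 mm of where they began (((horizontal distance between any of box_white, box_clear and tag_a_bay below 0.05 m and value of joint tag_a_leaf above 2.7916 rad) or (not (horizontal distance between any of box_white, box_clear and tag_a_bay below 0.05 m) and value of joint tag_a_leaf below 0.35 rad)) and ((horizontal distance between any of box_white, box_clear and tag_b_bay below 0.05 m and value of joint tag_b_leaf above 2.7916 rad) or (not (horizontal distance between any of box_white, box_clear and tag_b_bay below 0.05 m) and value of joint tag_b_leaf below 0.35 rad)) and ((horizontal distance between any of box_white, box_clear and tag_c_bay below 0.05 m and value of joint tag_c_leaf above 2.7916 rad) or (not (horizontal distance between any of box_white, box_clear and tag_c_bay below 0.05 m) and value of joint tag_c_leaf below 0.35 rad)) and ((horizontal distance between any of box_white, box_clear and tag_d_bay below 0.05 m and value of joint tag_d_leaf above 2.7916 rad) or (not (horizontal distance between any of box_white, box_clear and tag_d_bay below 0.05 m) and value of joint tag_d_leaf below 0.35 rad)) and velocity of joint tag_a_leaf between -0.1 and 0.1 rad/s and velocity of joint tag_b_leaf between -0.1 and 0.1 rad/s and velocity of joint tag_c_leaf between -0.1 and 0.1 rad/s and velocity of joint tag_d_leaf between -0.1 and 0.1 rad/s and not (distance of any of box_white, box_clear, loose_cap_1, loose_cap_2 from where it was at the start of the episode above 0.015 m)); the robot touches nothing.
It fails at once if a box or a cap is lifted, carried or pushed more than 15 mm (distance of any of box_white, box_clear, loose_cap_1, loose_cap_2 from where it was at the start of the episode above 0.015 m).
It fails at once if a tag is pinched or forced: more than 25 N between the fingers and a tag (contact force between the fingers and tag_a above 25 N or contact force between the fingers and tag_b above 25 N or contact force between the fingers and tag_c above 25 N or contact force between the fingers and tag_d above 25 N).
It also fails if it takes over 67 s, if anything falls off the work surface, if the arm or the gripper's body presses on something with over 40 N, if the wrist force passes 120 N, or if a joint passes its speed limit or range.

## Working session

There is one attempt and no reset: what is moved stays moved. The work goes in short steps, Python scripts to look and compute and a tool call to move; the robot and the scene stay as the last step left them, time stands still between calls to the robot, and variables do not carry over. Pictures are saved under pics/ and viewed, and the job is handed in when it is done.

Besides the shell and the picture viewer there is one more tool, called as name(argument=value, ...) on one line, values as JSON. step_arm: Moves the arm, as the interface text tells. Its arguments: {"type":"object","properties":{"slide":{"type":"array"},"turn":{"type":"array"},"jaw":{"type":"number"},"newtons":{"type":"number"}},"required":["slide","turn"]}

```bash
mkdir -p pics
python3 - <<'E'
from rig import get_obs, vision
import cv2,pickle
o=get_obs();print(o)
for n in["scene","side","wrist"]:
    d=vision.camera(n);cv2.imwrite(f"pics/{n}0.png",d["image"][:,:,::-1]);pickle.dump(d,open(f"{n}0.pkl","wb"))
    print(n,d["T"].round(3).tolist(),d["mtx"].round(1).tolist())
E
```

```text
{'time': 0.0, 'q': array([-1.78470046e-01,  5.28429052e-01,  1.43391632e+00,  1.62267870e-05,
        1.18138627e+00, -1.78536979e-01]), 'joint_velocities': array([ 0.00201435, -0.00011002, -0.00120838,  0.00018517,  0.00128196,
        0.00170774]), 'joint_torque': array([-5.45745443e-04, -4.40045428e+01, -1.76593530e+01,  6.32597599e-02,
        5.83207863e-02, -1.53719384e-04]), 'position': array([6.24209525e-01, 1.95834205e-04, 1.95590036e-01]), 'tool_rot': array([1.18016889e-04, 7.07849664e-01, 1.60978553e-04, 7.06363089e-01]), 'ft_force': array([ 0.05334687, -0.50276148,  0.23002036]), 'moment': array([-0.0140249 , -0.02521618, -0.03352254]), 'grip_width': 0.08692378835228526}
scene [[0.628, -0.573, 0.527, 0.171], [-0.778, -0.47, 0.416, -0.398], [0.01, -0.672, -0.741, 0.719], [0.0, 0.0, 0.0, 1.0]] [[381.9, 0.0, 323.1], [0.0, 381.9, 194.7], [0.0, 0.0, 1.0]]
side [[0.98, -0.144, 0.136, 0.514], [-0.197, -0.649, 0.735, -0.683], [-0.018, -0.747, -0.664, 0.658], [0.0, 0.0, 0.0, 1.0]] [[422.2, 0.0, 315.3], [0.0, 422.2, 202.9], [0.0, 0.0, 1.0]]
wrist [[1.0, 0.001, -0.002, 0.625], [0.0, -0.966, -0.258, 0.071], [-0.002, 0.258, -0.966, 0.384], [0.0, 0.0, 0.0, 1.0]] [[279.4, 0.0, 318.3], [0.0, 279.4, 205.8], [0.0, 0.0, 1.0]]
```

View pics/scene0.png

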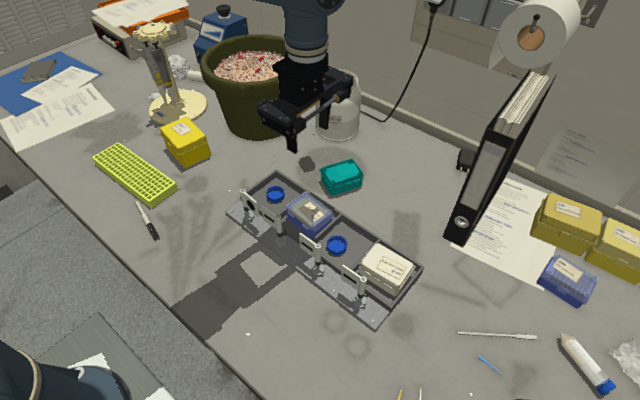

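View pics/side0.png

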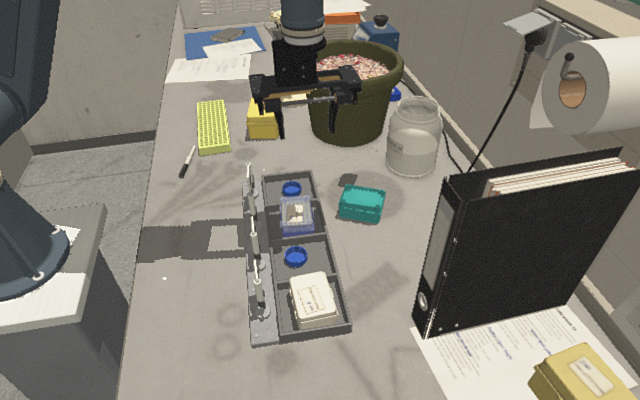

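View pics/wrist0.png

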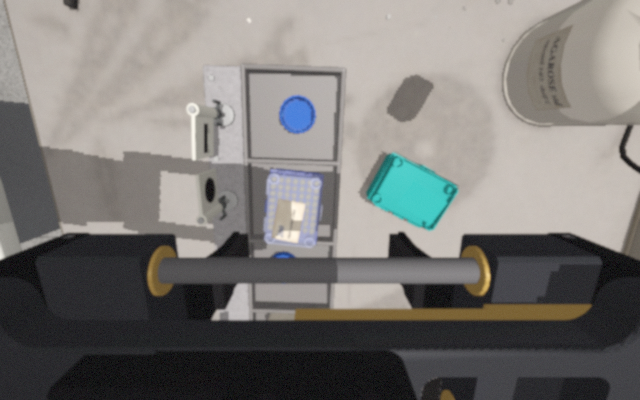

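```bash
cat > h.py <<'E'
import numpy as np,cv2
def ray(d,px):
    u=cv2.undistortPoints(np.array([[px]],float),d["mtx"],d["dist"])[0,0]
    r=d["T"][:3,:3]@np.array([u[0],u[1],1]);return d["T"][:3,3],r
def at_z(d,px,z):
    c,r=ray(d,px);return (c+r*(z-c[2])/r[2])
def proj(d,P):
    T=np.linalg.inv(d["T"]);rv=cv2.Rodrigues(T[:3,:3])[0]
    return cv2.projectPoints(np.atleast_2d(np.array(P,float)),rv,T[:3,3],d["mtx"],d["dist"])[0][:,0]
def tri(obs):
    A=np.zeros((3,3));b=np.zeros(3);L=[]
    for d,p in obs:
        c,r=ray(d,p);r=r/np.linalg.norm(r);M=np.eye(3)-np.outer(r,r);A+=M;b+=M@c;L.append((c,r))
    X=np.linalg.solve(A,b);return X,[np.linalg.norm(np.cross(X-c,r)) for c,r in L]
E
python3 - <<'E'
from rig import vision
from h import *
import pickle
D={}
for n in["scene","side","wrist"]:
    d=vision.camera(n);D[n]=d;pickle.dump(d,open(f"{n}0.pkl","wb"))
    for t in["tag_a_post","tag_a_bay","box_white","box_clear","loose_cap_1"]:
        z={"tag_a_post":.08,"tag_a_bay":0.003}.get(t,.003)
        for r in vision.spot_point(d,t):
            print(n,t,round(r["p"],2),np.round(r["centre"],1),at_z(d,r["centre"],z).round(3))
for n,(x0,y0,x1,y1) in {"scene":(215,160,435,335),"side":(220,150,370,350),"wrist":(150,50,350,330)}.items():
    im=cv2.imread(f"pics/{n}0.png")[y0:y1,x0:x1];s=min(800/(x1-x0),600/(y1-y0))
    cv2.imwrite(f"pics/{n}0z.png",cv2.resize(im,None,fx=s,fy=s,interpolation=cv2.INTER_CUBIC))
E
```

```text
scene tag_a_post 0.8 [360.7 288.6] [ 0.487 -0.241  0.08 ]
scene box_white 0.85 [382.9 273.9] [ 0.584 -0.239  0.003]
scene box_clear 0.69 [342.2 182.6] [ 0.745 -0.008  0.003]
scene box_clear 0.66 [307.2 221.1] [ 0.591 -0.02   0.003]
scene loose_cap_1 0.75 [334.8 247.8] [ 0.572 -0.118  0.003]
scene loose_cap_1 0.57 [274.  195.4] [0.6   0.098 0.003]
side tag_a_post 0.69 [258.3 292.3] [ 0.495 -0.244  0.08 ]
side tag_a_post 0.33 [298.8 223.5] [ 0.589 -0.096  0.08 ]
side box_white 0.76 [311.  306.6] [ 0.584 -0.237  0.003]
side box_white 0.51 [299.1 226.7] [ 0.597 -0.028  0.003]
side box_clear 0.91 [298.5 224.7] [ 0.597 -0.022  0.003]
side box_clear 0.8 [360.4 212.3] [ 0.742 -0.012  0.003]
side loose_cap_1 0.96 [296.5 259.7] [ 0.576 -0.121  0.003]
side loose_cap_1 0.63 [293.5 193.5] [0.603 0.086 0.003]
wrist tag_a_post 0.72 [283.  262.8] [ 0.583 -0.081  0.08 ]
wrist box_clear 0.94 [401.3 186.7] [ 0.74  -0.004  0.003]
wrist box_clear 0.78 [293.1 198.1] [ 0.59  -0.02   0.003]
wrist loose_cap_1 0.89 [295.8 114.7] [0.596 0.091 0.003]
wrist loose_cap_1 0.58 [280.9 260.9] [ 0.569 -0.117  0.003]
```

View pics/scene0z.png

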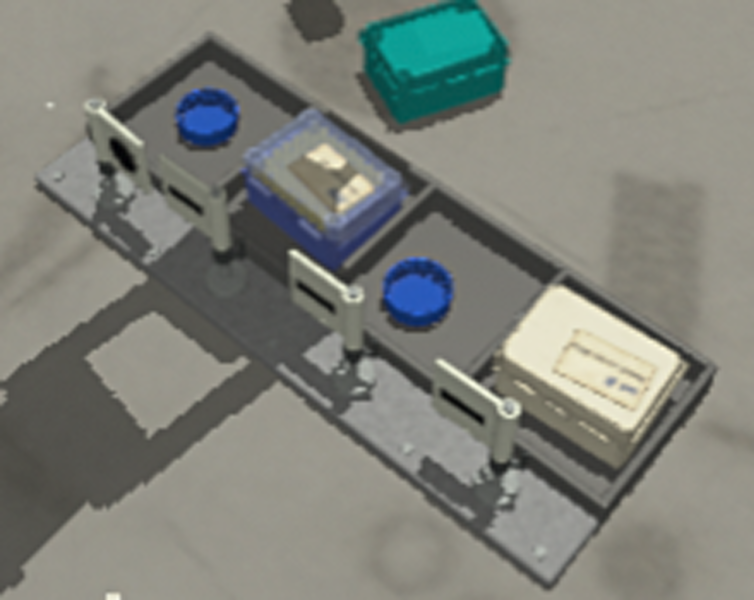

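View pics/side0z.png

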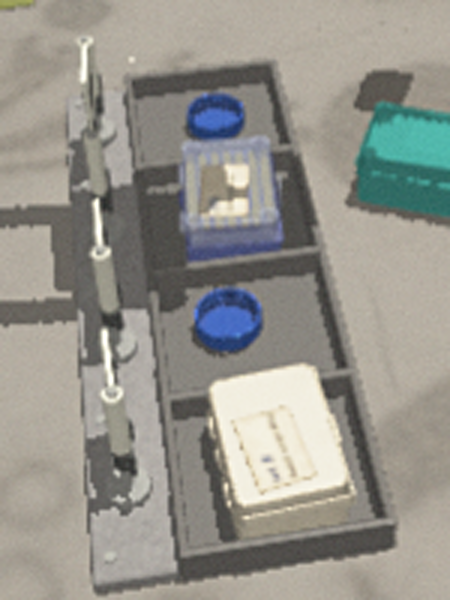

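View pics/wrist0z.png

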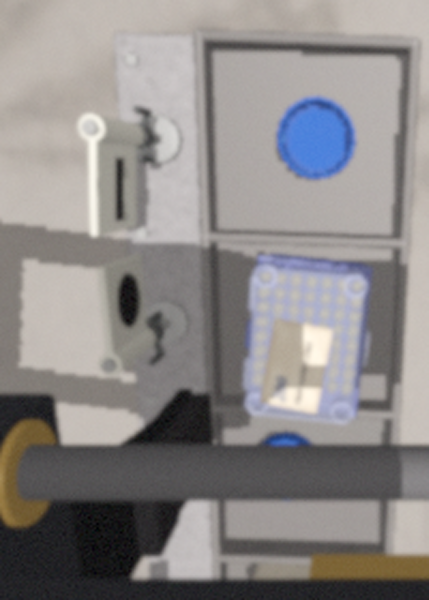

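Run:
```python
from h import *
import pickle
D={n:pickle.load(open(f"{n}0.pkl","rb")) for n in["scene","side","wrist"]}
P={1:dict(scene=(242.7,190.3),side=(248.7,164),wrist=(192.5,109.3)),2:dict(side=(251,194.3),wrist=(201.3,220.8)),3:dict(scene=(318.2,244.8),side=(254,234)),4:dict(scene=(364,278.7),side=(258,281.7))}
for k,v in P.items():
    print(k,[ (n,at_z(D[n],p,.108)[:2].round(4)) for n,p in v.items()],[a for a in tri([(D[n],p) for n,p in v.items()])])
# tray fit
S={}
X=np.array([np.mean([at_z(D[n],p,.108)[:2] for n,p in v.items()],0) for v in P.values()])
m=X.mean(0);u=np.linalg.svd(X-m)[2][0];u*=np.sign(u[1]);m=X.mean(0)
print(m,u,np.arctan2(-u[0],u[1]),(X-m)@u,(X-m)@[u[1],-u[0]])
```

```text
1 [('scene', array([0.5047, 0.0881])), ('side', array([0.5086, 0.0835])), ('wrist', array([0.5073, 0.0902]))] [array([0.50703263, 0.09047796, 0.10414451]), [np.float64(0.0006757524957805351), np.float64(0.0017643948213939408), np.float64(0.0012820518845644338)]]
2 [('side', array([ 0.5048, -0.0209])), ('wrist', array([ 0.5037, -0.0196]))] [array([ 0.50416119, -0.01987242,  0.10750525]), [np.float64(0.000678242543234479), np.float64(0.0006782425432343885)]]
3 [('scene', array([ 0.4983, -0.13  ])), ('side', array([ 0.5006, -0.134 ]))] [array([ 0.50075058, -0.12803806,  0.10263988]), [np.float64(0.0004935246089441793), np.float64(0.0004935246089441067)]]
4 [('scene', array([ 0.4935, -0.2409])), ('side', array([ 0.4971, -0.2438]))] [array([ 0.49678243, -0.23923263,  0.10205171]), [np.float64(0.00019547719172206297), np.float64(0.0001954771917221099)]]
[ 0.50145839 -0.07681784] [0.03592911 0.99935434] -0.035936845930961976 [ 0.1642077   0.05662571 -0.05518738 -0.16564603] [-4.90272012e-04  7.35890417e-04 -1.67446815e-05 -2.28873723e-04]
```

```bash
cat > plan.py <<'E'
import numpy as np
ux=np.array([.99935,-.03593]);uy=np.array([.03593,.99935]);m=np.array([.50146,-.07682])
post={1:m+.165*uy,2:m+.055*uy,4:m-.165*uy}
def sweep(k,down):
    # down: pi->0 ; else mirrored
    out=[]
    for f in np.linspace(np.pi,0.13,12):
        d=np.array([-np.sin(f),np.cos(f)]);n=np.array([-np.cos(f),-np.sin(f)])
        p=.030*d+(.002+.015*abs(n[0])+.0095*abs(n[1]))*n
        if f<.2: p=np.array([-.022,.030])
        if not down:p[1]*=-1
        out.append(post[k]+p[0]*ux+p[1]*uy)
    pre=np.array([.030,-.030 if down else .030])
    return post[k]+pre[0]*ux+pre[1]*uy,np.array(out)
for k,dn in[(1,1),(2,0),(4,0)]:
    pre,o=sweep(k,dn);print(k,post[k].round(4),"pre",pre.round(4));print(((o-pre)*10).round(2).tolist(),o[-1].round(4))
E
python3 plan.py
```

```text
1 [0.5074 0.0881] pre [0.5363 0.057 ]
[[-0.13, 0.0], [-0.2, -0.03], [-0.29, -0.05], [-0.39, -0.03], [-0.49, 0.03], [-0.56, 0.12], [-0.6, 0.22], [-0.63, 0.27], [-0.64, 0.35], [-0.63, 0.43], [-0.58, 0.52], [-0.5, 0.62]] [0.4865 0.1188]
2 [ 0.5034 -0.0219] pre [0.5345 0.007 ]
[[-0.13, 0.0], [-0.2, 0.05], [-0.29, 0.07], [-0.39, 0.06], [-0.49, 0.01], [-0.57, -0.08], [-0.61, -0.17], [-0.65, -0.23], [-0.66, -0.3], [-0.66, -0.39], [-0.61, -0.48], [-0.54, -0.58]] [ 0.4804 -0.051 ]
4 [ 0.4955 -0.2417] pre [ 0.5266 -0.2128]
[[-0.13, 0.0], [-0.2, 0.05], [-0.29, 0.07], [-0.39, 0.06], [-0.49, 0.01], [-0.57, -0.08], [-0.61, -0.17], [-0.65, -0.23], [-0.66, -0.3], [-0.66, -0.39], [-0.61, -0.48], [-0.54, -0.58]] [ 0.4725 -0.2709]
```

step_arm(slide=[[0,0,0],[0,0,0],[0,0,0],[0,0,0],[0,0,0],[0,0,0],[0,0,0],[0,0,0]], turn=[[0,0,0],[0,0,0],[0,0,0],[0,0,0],[0,0,0],[0,0,0],[0,0,0],[0,0,0]], jaw=0)

```text
time: 1.85
position: [0.625, 0.0, 0.1966]
tool_rot: [0.0, 0.707, -0.0, 0.707]
ft_force: [0.4, 0.1, 0.5]
grip_width: 0.031
```

step_arm(slide=[[-0.3,0.2,0],[-0.6,0.4,0],[-0.89,0.57,0],[-0.89,0.57,0],[-0.89,0.57,-0.4],[-0.89,0.57,-0.6]], turn=[[0,0,0],[0,0,0],[0,0,0],[0,0,0],[0,0,0],[0,0,0]])

```text
time: 2.45
position: [0.5361, 0.0569, 0.1355]
tool_rot: [-0.0, 0.707, 0.0, 0.707]
ft_force: [-0.2, 0.3, -0.2]
grip_width: 0.0003
```

Run:
```python
from rig import get_obs, vision
import cv2
o=get_obs();print(o['time'],o['position'],o['grip_width'],o['ft_force'])
a=vision.camera("side")["image"];b=vision.camera("scene")["image"]
im=cv2.hconcat([cv2.resize(a[120:350,200:400],None,fx=2,fy=2),cv2.resize(b[110:340,200:400],None,fx=2,fy=2)])
cv2.imwrite("pics/1.png",im[:,:,::-1])
```

```text
2.45 [0.53610787 0.05692225 0.1355219 ] 0.0003322419531901411 [-0.18788941  0.31534603 -0.20337037]
```

View pics/1.png

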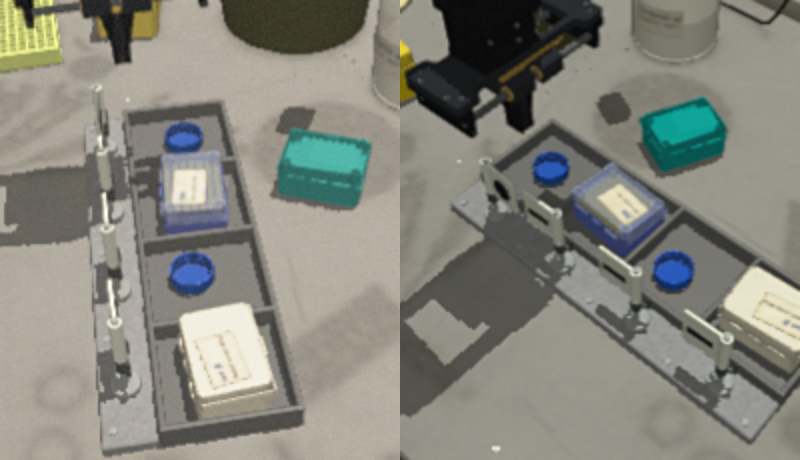

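The tip, near (520,125) in the right half, sits above and behind the leaf of the first tag. I'll lower it.

step_arm(slide=[[0,0,-0.3],[0,0,-0.55],[0,0,-0.68],[0,0,-0.68]], turn=[[0,0,0],[0,0,0],[0,0,0],[0,0,0]])

```text
time: 2.95
position: [0.5358, 0.0568, 0.0677]
tool_rot: [0.0, 0.708, -0.0, 0.706]
ft_force: [-0.6, 0.9, 0.1]
grip_width: 0.0004
```

step_arm(slide=[[-0.13,0.0,0],[-0.2,-0.03,0],[-0.29,-0.05,0],[-0.39,-0.03,0],[-0.49,0.03,0],[-0.56,0.12,0],[-0.56,0.12,0]], turn=[[0,0,0],[0,0,0],[0,0,0],[0,0,0],[0,0,0],[0,0,0],[0,0,0]])

```text
time: 3.65
position: [0.4776, 0.0703, 0.0685]
tool_rot: [-0.0, 0.708, 0.001, 0.706]
ft_force: [-0.2, -0.2, 0.1]
grip_width: 0.0005
```

```bash
cat > look.py <<'E'
import sys
from rig import get_obs, vision
import cv2
a=vision.camera("side")["image"];b=vision.camera("scene")["image"]
o=get_obs();print(o['time'],o['position'],o['grip_width'],o['ft_force'])
im=cv2.hconcat([cv2.resize(a[120:350,200:400],None,fx=2,fy=2),cv2.resize(b[110:340,200:400],None,fx=2,fy=2)])
cv2.imwrite(f"pics/{sys.argv[1]}.png",im[:,:,::-1])
E
python3 look.py 2
```

```text
3.75 [0.47930165 0.0696415  0.06848754] 0.0004110026100931704 [-0.22443501 -0.00201667  0.22927636]
```

View pics/2.png

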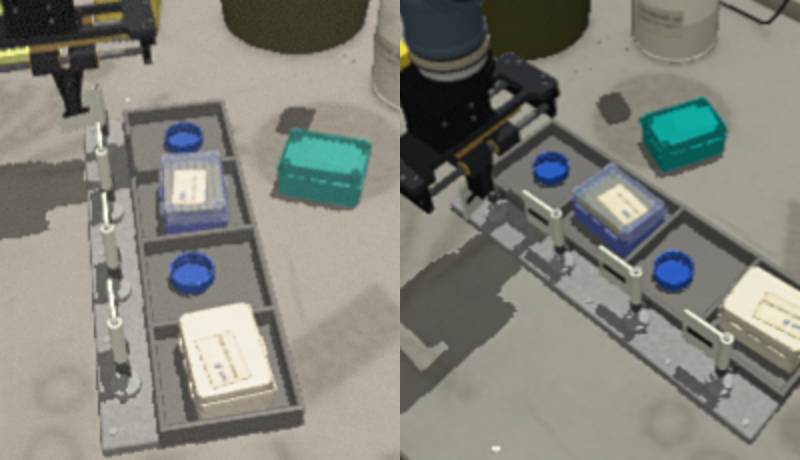

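step_arm(slide=[[-0.04,0.1,0],[-0.07,0.15,0],[-0.08,0.23,0],[-0.07,0.31,0],[-0.02,0.4,0],[0.06,0.5,0],[0.06,0.5,0],[0.06,0.5,0]], turn=[[0,0,0],[0,0,0],[0,0,0],[0,0,0],[0,0,0],[0,0,0],[0,0,0],[0,0,0]])

```text
time: 4.55
position: [0.4866, 0.1196, 0.0685]
tool_rot: [-0.0, 0.707, 0.0, 0.707]
ft_force: [0.8, -0.1, 0.7]
grip_width: 0.0004
```

```bash
python3 look.py 3
```

```text
4.65 [0.48594329 0.11909684 0.06846029] 0.0003327726092786333 [ 0.18574279  0.40047794 -0.26846536]
```

View pics/3.png

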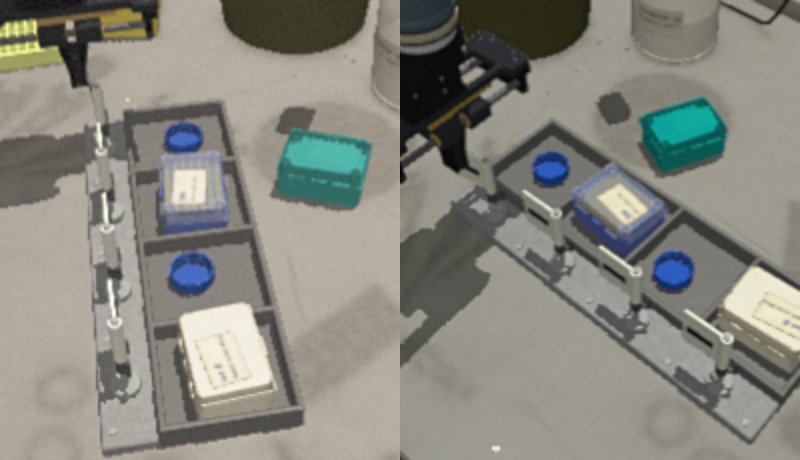

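```bash
cat > ang.py <<'E'
import sys
from rig import vision
from h import *
from plan import post,ux,uy
k=int(sys.argv[1])
d=vision.camera(sys.argv[3]);x0,y0,x1,y1=[int(v) for v in sys.argv[4].split(",")]
s=5;im=cv2.resize(d["image"][y0:y1,x0:x1,::-1],None,fx=s,fy=s,interpolation=cv2.INTER_CUBIC)
for f,c in zip([float(v) for v in sys.argv[5].split(",")],[(0,255,0),(0,255,255),(0,0,255),(255,0,255)]):
    q=post[k]+.048*(-np.sin(f)*ux+np.cos(f)*uy)
    P=proj(d,[[*post[k],.105],[*q,.105],[*q,.055]])
    cv2.polylines(im,[np.int32((P-[x0,y0]+.5)*s)],False,c,1)
cv2.imwrite(f"pics/{sys.argv[2]}.png",im)
E
sed -i 's/^for k,dn in/if __name__=="__main__":\n  for k,dn in/' plan.py
python3 ang.py 1 4 side 200,120,300,220 0,0.35,0.7,1.0;python3 ang.py 1 5 scene 200,150,300,250 0,0.35,0.7,1.0
python3 -c "
import cv2;cv2.imwrite('pics/6.png',cv2.resize(cv2.hconcat([cv2.imread('pics/4.png'),cv2.imread('pics/5.png')]),(800,400)))"
```

```text
(no output)
```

View pics/6.png

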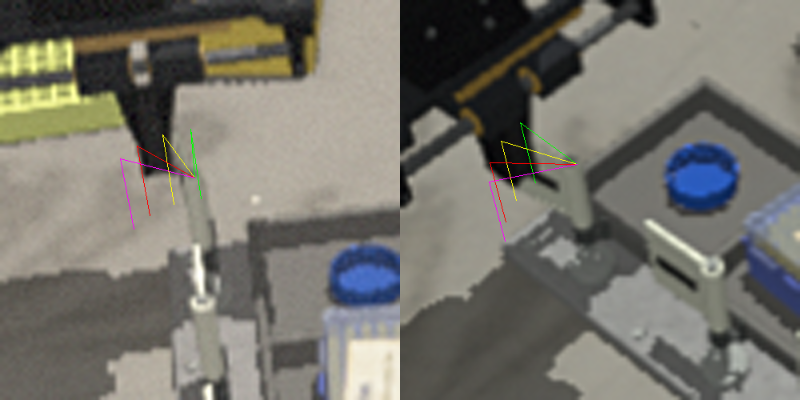

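step_arm(slide=[[0.02,0,0],[0.04,0,0],[0.06,0,0],[0.06,0,0]], turn=[[0,0,0],[0,0,0],[0,0,0],[0,0,0]])

```text
time: 5.15
position: [0.4923, 0.119, 0.0685]
tool_rot: [0.0, 0.707, -0.0, 0.707]
ft_force: [-0.4, -0.6, 0.5]
grip_width: 0.0003
```

step_arm(slide=[[0.02,0,0],[0.02,0,0]], turn=[[0,0,0],[0,0,0]])

```text
time: 5.35
position: [0.494, 0.1191, 0.0685]
tool_rot: [0.0, 0.707, -0.0, 0.707]
ft_force: [-0.2, 0.8, 1.1]
grip_width: 0.0006
```

```bash
python3 ang.py 1 7 side 200,120,300,220 0,0.35;python3 ang.py 1 8 scene 200,150,300,250 0,0.35
python3 -c "
import cv2;cv2.imwrite('pics/9.png',cv2.resize(cv2.hconcat([cv2.imread('pics/7.png'),cv2.imread('pics/8.png')]),(800,400)))"
```

```text
(no output)
```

View pics/9.png

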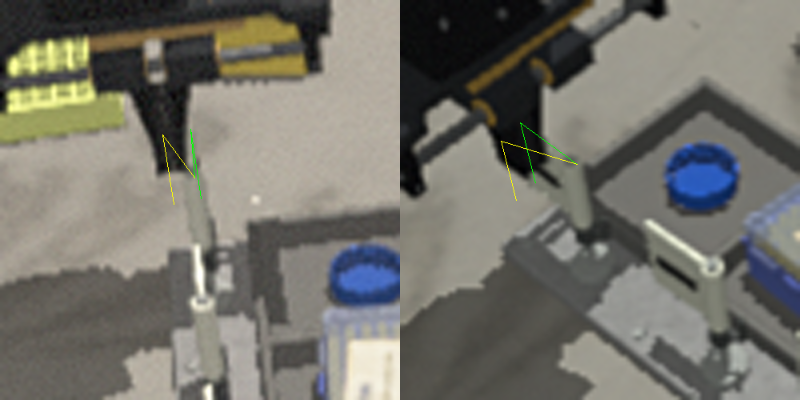

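step_arm(slide=[[-0.2,0,0],[-0.2,0,0.3],[-0.2,0,0.65],[-0.1,-0.3,0.65],[0.2,-0.7,0.65],[0.2,-0.7,0.65]], turn=[[0,0,0],[0,0,0],[0,0,0],[0,0,0],[0,0,0],[0,0,0]])

```text
time: 6.05
position: [0.5202, 0.0446, 0.1349]
tool_rot: [0.0, 0.704, -0.002, 0.71]
ft_force: [0.0, 0.1, -0.1]
grip_width: 0.0005
```

```bash
python3 ang.py 1 10 side 200,120,300,220 0,0.35;python3 ang.py 1 11 scene 200,150,300,250 0,0.35
python3 -c "
import cv2;cv2.imwrite('pics/12.png',cv2.resize(cv2.hconcat([cv2.imread('pics/10.png'),cv2.imread('pics/11.png')]),(800,400)))"
```

```text
(no output)
```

View pics/12.png

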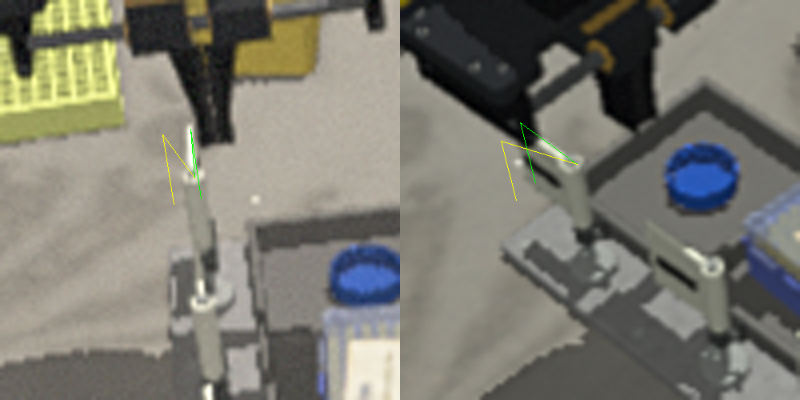

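```bash
sed -i 's/\.015\*abs/.0105*abs/;s/-\.022,\.030/-.0155,.030/' plan.py; python3 plan.py; python3 -c "
from rig import get_obs;o=get_obs();print(o['position'],o['time'])"
```

```text
1 [0.5074 0.0881] pre [0.5363 0.057 ]
[[-0.17, 0.01], [-0.24, -0.02], [-0.32, -0.03], [-0.41, -0.01], [-0.5, 0.04], [-0.56, 0.13], [-0.6, 0.22], [-0.62, 0.29], [-0.62, 0.37], [-0.6, 0.45], [-0.54, 0.54], [-0.43, 0.62]] [0.493  0.1186]
2 [ 0.5034 -0.0219] pre [0.5345 0.007 ]
[[-0.17, 0.01], [-0.24, 0.04], [-0.32, 0.05], [-0.41, 0.04], [-0.5, -0.01], [-0.57, -0.09], [-0.61, -0.18], [-0.64, -0.24], [-0.65, -0.32], [-0.63, -0.41], [-0.58, -0.49], [-0.48, -0.58]] [ 0.4869 -0.0513]
4 [ 0.4955 -0.2417] pre [ 0.5266 -0.2128]
[[-0.17, 0.01], [-0.24, 0.04], [-0.32, 0.05], [-0.41, 0.04], [-0.5, -0.01], [-0.57, -0.09], [-0.61, -0.18], [-0.64, -0.24], [-0.65, -0.32], [-0.63, -0.41], [-0.58, -0.49], [-0.48, -0.58]] [ 0.479  -0.2711]
[0.51469293 0.04803978 0.13360938] 6.15
```

step_arm(slide=[[0.1,-0.2,0],[0.2,-0.42,0],[0.2,-0.42,0],[0.2,-0.42,0],[0.2,-0.42,-0.3],[0.2,-0.42,-0.55],[0.2,-0.42,-0.65],[0.2,-0.42,-0.65]], turn=[[0,0,0],[0,0,0],[0,0,0],[0,0,0],[0,0,0],[0,0,0],[0,0,0],[0,0,0]])

```text
time: 6.95
position: [0.5319, 0.0084, 0.0672]
tool_rot: [-0.0, 0.709, 0.001, 0.706]
ft_force: [-1.2, 0.4, 0.1]
grip_width: 0.0005
```

step_arm(slide=[[-0.17,0.01,0],[-0.24,0.04,0],[-0.32,0.05,0],[-0.41,0.04,0],[-0.5,-0.01,0],[-0.57,-0.09,0],[-0.61,-0.18,0],[-0.64,-0.24,0],[-0.65,-0.32,0],[-0.63,-0.41,0],[-0.58,-0.49,0],[-0.53,-0.58,0]], turn=[[0,0,0],[0,0,0],[0,0,0],[0,0,0],[0,0,0],[0,0,0],[0,0,0],[0,0,0],[0,0,0],[0,0,0],[0,0,0],[0,0,0]])

```text
time: 8.15
position: [0.4814, -0.0519, 0.0685]
tool_rot: [0.0, 0.707, -0.0, 0.707]
ft_force: [-1.2, 0.9, -0.3]
grip_width: 0.0005
```

step_arm(slide=[[0.02,0,0],[0.04,0,0],[0.05,0,0],[0.05,0,0]], turn=[[0,0,0],[0,0,0],[0,0,0],[0,0,0]])

```text
time: 8.55
position: [0.4862, -0.0507, 0.0685]
tool_rot: [-0.0, 0.707, 0.0, 0.707]
ft_force: [-0.5, 0.6, -0.1]
grip_width: 0.0003
```

```bash
python3 look.py 13
```

```text
8.65 [ 0.48612895 -0.05065359  0.06860923] 0.00037838868724018366 [-0.84085553  0.08765812  0.2234858 ]
```

View pics/13.png

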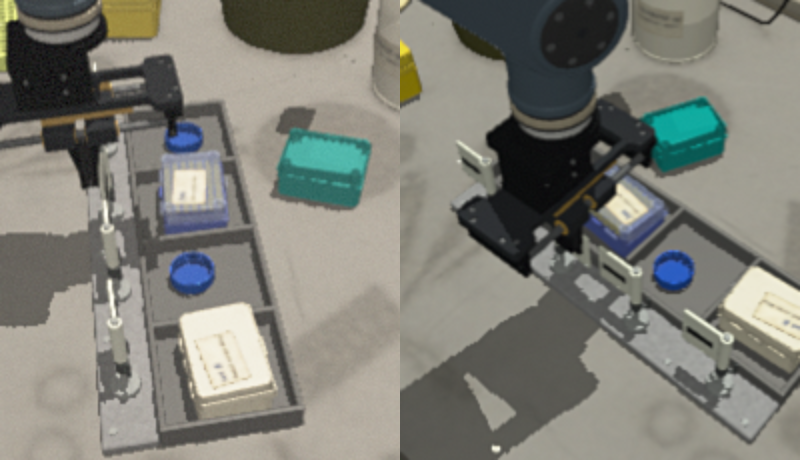

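step_arm(slide=[[0.01,0,0],[0.01,0,0],[-0.2,0,0],[-0.2,0,0.3],[-0.2,0,0.65],[0.0,-0.5,0.65],[0.2,-1.0,0.65],[0.2,-1.0,0.65]], turn=[[0,0,0],[0,0,0],[0,0,0],[0,0,0],[0,0,0],[0,0,0],[0,0,0],[0,0,0]])

```text
time: 9.45
position: [0.5103, -0.1567, 0.1348]
tool_rot: [-0.001, 0.704, -0.003, 0.71]
ft_force: [-0.4, 0.2, 0.1]
grip_width: 0.0004
```

step_arm(slide=[[0.1,-0.3,0],[0.2,-0.62,0],[0.2,-0.62,0],[0.2,-0.62,0]], turn=[[0,0,0],[0,0,0],[0,0,0],[0,0,0]])

```text
time: 9.85
position: [0.5253, -0.2127, 0.1331]
tool_rot: [0.001, 0.708, 0.0, 0.707]
ft_force: [-0.2, 0.9, -0.0]
grip_width: 0.0005
```

```bash
python3 look.py 14
sed -i 's/f,c in zip/f,c in zip/' ang.py
python3 ang.py 2 15 side 200,140,300,240 3.14,2.79;python3 ang.py 2 16 scene 230,160,330,260 3.14,2.79
python3 -c "
import cv2;cv2.imwrite('pics/17.png',cv2.resize(cv2.hconcat([cv2.imread('pics/15.png'),cv2.imread('pics/16.png')]),(800,400)))"
```

```text
9.95 [ 0.52487312 -0.21135234  0.13309418] 0.0006925077103122734 [0.27408084 1.08231601 0.11219607]
```

View pics/14.png

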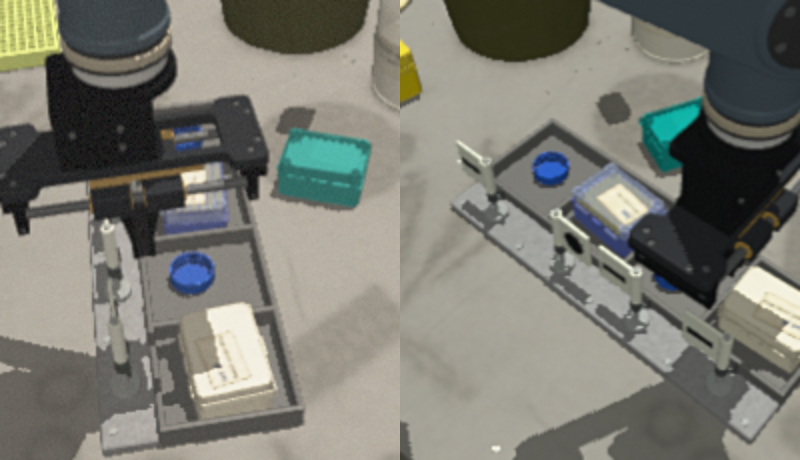

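View pics/17.png

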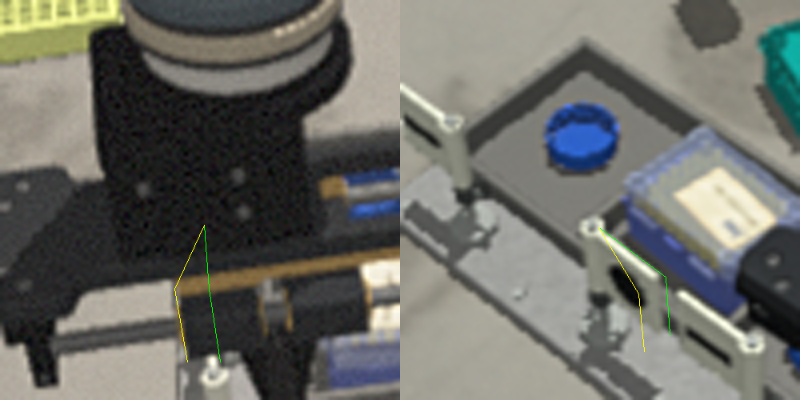

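Tags 1 (bar) and 2 (disc, at about (575,240)) are over; I'll recheck tag 2 later. Next is tag 4.

step_arm(slide=[[0,0,-0.3],[0,0,-0.55],[0,0,-0.65],[0,0,-0.65]], turn=[[0,0,0],[0,0,0],[0,0,0],[0,0,0]])

```text
time: 10.45
position: [0.5248, -0.2116, 0.0673]
tool_rot: [0.0, 0.708, 0.001, 0.706]
ft_force: [-0.3, -0.6, -0.1]
grip_width: 0.0006
```

step_arm(slide=[[-0.17,0.01,0],[-0.24,0.04,0],[-0.32,0.05,0],[-0.41,0.04,0],[-0.5,-0.01,0],[-0.57,-0.09,0],[-0.61,-0.18,0],[-0.64,-0.24,0],[-0.65,-0.32,0],[-0.63,-0.41,0],[-0.58,-0.49,0],[-0.53,-0.58,0]], turn=[[0,0,0],[0,0,0],[0,0,0],[0,0,0],[0,0,0],[0,0,0],[0,0,0],[0,0,0],[0,0,0],[0,0,0],[0,0,0],[0,0,0]])

```text
time: 11.65
position: [0.4734, -0.2719, 0.0685]
tool_rot: [-0.0, 0.707, -0.0, 0.707]
ft_force: [-0.3, 1.0, 0.3]
grip_width: 0.0003
```

step_arm(slide=[[0.02,0,0],[0.04,0,0],[0.06,0,0],[0.06,0,0]], turn=[[0,0,0],[0,0,0],[0,0,0],[0,0,0]])

```text
time: 12.05
position: [0.4793, -0.2707, 0.0686]
tool_rot: [-0.0, 0.707, 0.0, 0.707]
ft_force: [0.0, -0.2, 0.0]
grip_width: 0.0007
```

```bash
python3 look.py 18
```

```text
12.15 [ 0.47914422 -0.27061771  0.06859062] 0.0007835574990972774 [-0.11753257 -0.83479807  0.17466717]
```

View pics/18.png

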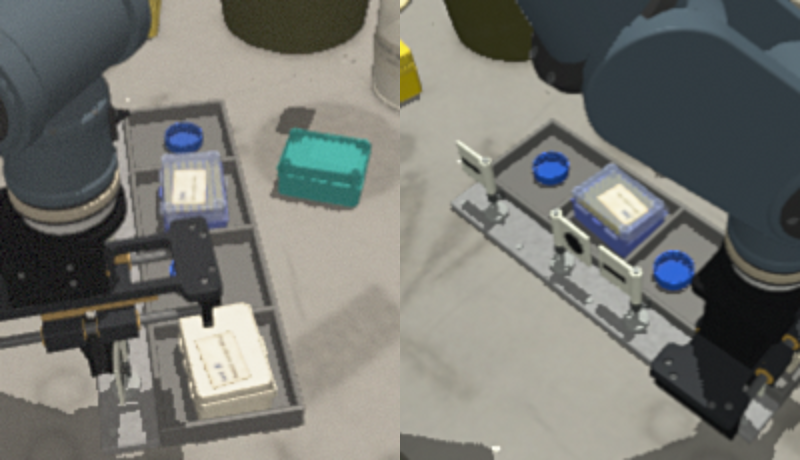

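step_arm(slide=[[0.01,0,0],[0.01,0,0],[-0.2,0,0],[-0.2,0,0.3],[-0.2,0,0.65],[-0.2,0,1.0],[-0.2,0,1.0]], turn=[[0,0,0],[0,0,0],[0,0,0],[0,0,0],[0,0,0],[0,0,0],[0,0,0]])

```text
time: 12.85
position: [0.4619, -0.2734, 0.1733]
tool_rot: [-0.003, 0.704, -0.003, 0.71]
ft_force: [0.2, -1.1, -0.2]
grip_width: 0.0006
```

step_arm(slide=[[0.3,0.3,0.2],[0.6,0.6,0.3],[0.8,1.0,0.3],[0.8,1.0,0.3]], turn=[[0,0,0],[0,0,0],[0,0,0],[0,0,0]])

```text
time: 13.25
position: [0.5406, -0.1662, 0.1982]
tool_rot: [-0.001, 0.707, 0.003, 0.707]
ft_force: [-0.8, 0.8, 0.4]
grip_width: 0.0008
```

step_arm(slide=[[0.3,0.3,0],[0.6,0.6,0],[0.8,1.0,0],[0.8,1.0,0]], turn=[[0,0,0],[0,0,0],[0,0,0],[0,0,0]])

```text
time: 13.65
position: [0.6203, -0.0666, 0.1973]
tool_rot: [-0.001, 0.707, 0.003, 0.707]
ft_force: [-0.6, -0.1, -1.4]
grip_width: 0.0007
```

step_arm(slide=[[0,0.4,0],[0,0.7,0],[0,0.7,0],[0,0.7,0],[0,0.7,0]], turn=[[0,0,0],[0,0,0],[0,0,0],[0,0,0],[0,0,0]])

```text
time: 14.15
position: [0.6187, -0.0025, 0.1982]
tool_rot: [0.0, 0.707, -0.001, 0.707]
ft_force: [0.5, -1.2, -0.3]
grip_width: 0.0003
```

```bash
python3 look.py 20
python3 - <<'E'
from rig import vision
import pickle
from h import *
from plan import *
d=vision.camera("side");e=vision.camera("scene")
# same view before/after: measure caps/boxes, tag overlay
for dd,n in((d,"side"),(e,"scene")):
    for t in["box_white","box_clear","loose_cap_1"]:
        print(n,t,[(round(r["p"],2),at_z(dd,r["centre"],.003).round(3)[:2]) for r in vision.spot_point(dd,t)])
x0,y0,x1,y1=225,145,305,325
a=cv2.resize(d["image"][y0:y1,x0:x1,::-1],None,fx=3.3,fy=3.3,interpolation=cv2.INTER_CUBIC)
b=cv2.resize(e["image"][170:330,225:385,::-1],None,fx=3.3,fy=3.3,interpolation=cv2.INTER_CUBIC)
h=max(a.shape[0],b.shape[0]);pad=lambda i:cv2.copyMakeBorder(i,0,h-i.shape[0],0,0,cv2.BORDER_CONSTANT)
cv2.imwrite("pics/21.png",cv2.hconcat([pad(a),pad(b)]))
E
```

```text
14.25 [ 0.61891435 -0.00261211  0.19834723] 0.00017859720097569904 [-0.03927672 -0.23862065 -0.38901458]
side box_white [(0.7, array([ 0.585, -0.236]))]
side box_clear [(0.92, array([ 0.597, -0.019])), (0.58, array([ 0.738, -0.014]))]
side loose_cap_1 [(0.69, array([0.599, 0.074])), (0.62, array([ 0.575, -0.122])), (0.49, array([ 0.586, -0.242]))]
scene box_white [(0.97, array([ 0.592, -0.24 ]))]
scene box_clear [(0.69, array([ 0.589, -0.023]))]
scene loose_cap_1 [(0.68, array([0.599, 0.097])), (0.56, array([ 0.577, -0.115]))]
```

View pics/20.png

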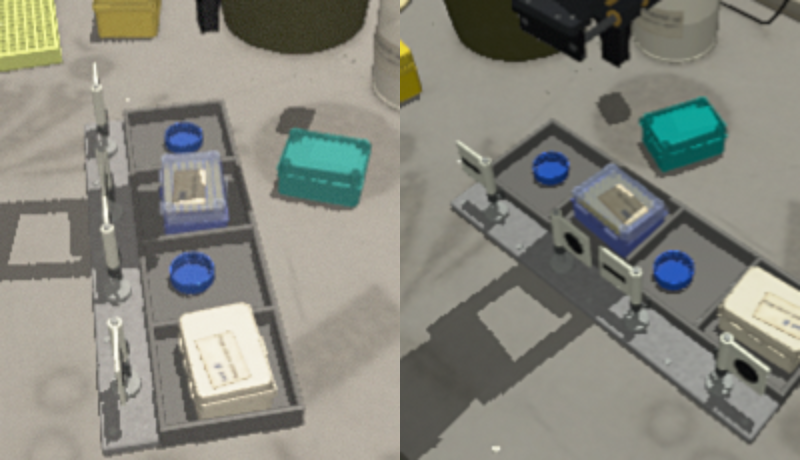

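View pics/21.png

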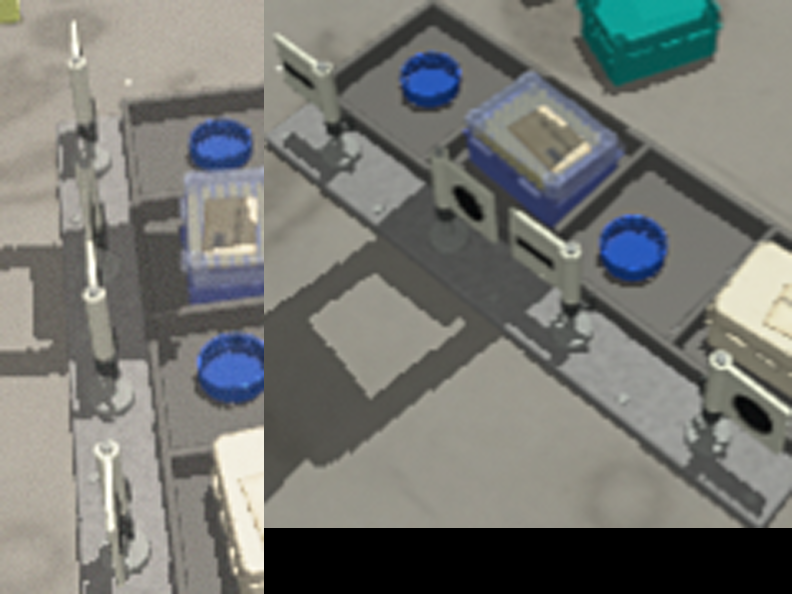

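```bash
python3 ang.py 2 22 scene 245,190,325,270 3.14,2.79;python3 ang.py 4 23 scene 345,255,425,335 3.14,2.79
python3 -c "
import cv2;cv2.imwrite('pics/24.png',cv2.hconcat([cv2.imread('pics/22.png'),cv2.imread('pics/23.png')]))"
```

```text
(no output)
```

View pics/24.png

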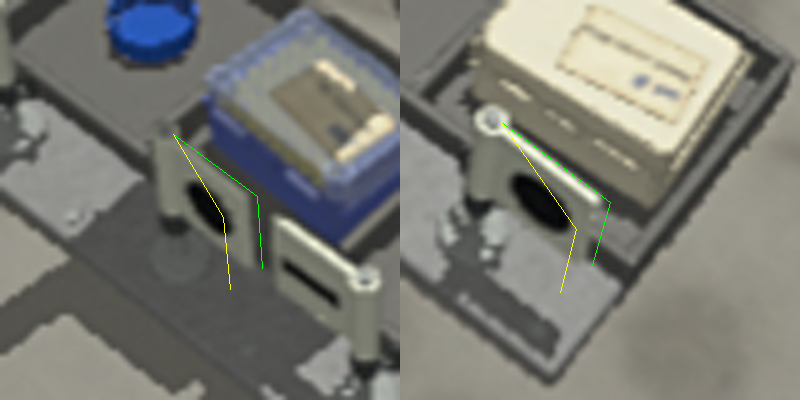

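```bash
python3 -c "
from rig import hand_in,get_obs;print(get_obs()['time'],get_obs()['joint_velocities'].round(3));print(hand_in())"
```

```text
14.75 [ 0.    -0.002  0.     0.001 -0.001  0.001]
the job is handed in; nothing more can be done
None
```

I flipped the three wrong tags and handed the job in at about 14.8 s, with the gripper parked clear above and behind the tray. Counting from the left, tag 1 (cap) went from disc to bar, and tags 2 (clear box) and 4 (white box) went from bar to disc. Tag 3 (cap) was already right, so I left it alone.

**Tags:** in the last pictures all four show the correct face. Tags 1, 2 and 4 lie along their stop directions to within about 0.1 rad by eye, against a limit of 0.35. The overlay lines for tags 2 and 4 sat about 2 pixels off, which I put down to calibration. I judged tag 3 by eye only.

**Forces:** the wrist readings stayed around 1 N, read at the end of each move rather than continuously.

**Boxes and caps:** they look unmoved. Position estimates from each camera agree with the start to within about 8 mm, except the left cap. The side view put that cap 12 mm off, but the scene camera put it within about 1 mm. The gripper never went near it, so I take that as detector error. In the final side view the network also gave one low-confidence cap reading on the white box, which I disregarded.

**Correction on the way:** the fingertips are thinner than I first assumed, so the first sweep left tag 1 short of its stop. I pushed it the last 8 mm and used that depth for tags 2 and 4.

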